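Set the bolt length gauge to its marked notch

TASK

Set the bolt length gauge on the parts counter: push its steel slider along the rail until its spring plunger drops into the notch marked by the upright pointer, then press the key on the readout fully down and let go, to store that length. Only push and press: do not pull the plunger knob up, do not press the key before the slider is in that notch, and leave the loose parts around the gauge where they are.

Things in the scene. Friction and masses are not known exactly. Their poses are not given: they have to be found in the camera images.
- gauge: Fixed gauge: base plate 130 x 490 x 6 mm with a rail 40 mm wide and on it a dark strip 18 mm wide, top 30 mm above the table, with three V notches 14 mm wide at y = -45, 25, 95 mm. Origin on the table under the rail's centre line; x across the rail, away from the robot; y along it to the readout. Strip ends at y = -200, nothing stands above it there. Anvil 51 mm high at x -70..-34, y 158..172.
- pointer: Upright steel post with a double-cone head 20 mm across, top 80 mm above the table, standing on the base plate at gauge x = +43 mm, beside the wanted notch: the notch has the same gauge y. Which of the three notches it marks varies; the other two have only a low round cap, 14 mm across, 6 mm high. Origin at the middle of its foot; axes parallel to the gauge's.
- slider_top (a point): Middle of the slider's top face, 66 mm above the table. The slider is a steel block 56 mm across the rail, 44 mm along it, 32 to 66 mm above the table, with a thin jaw on its robot side (to gauge x -72 mm, 9 to 49 mm above the table). Push its flat end face away from the readout (22 mm from this point), on the rail's centre line, tips 35 to 60 mm above the table.
- slider (a joint): Slider travel in m, 0 to 0.29, growing towards the readout (gauge +y); notches at 0.110, 0.180, 0.250. It starts short of the first, so may have to pass unwanted notches. It stays where left. Rubbing takes about 1.5 N; within 5 mm of a notch's centre the plunger pulls the slider in by itself (the push felt drops); pushing it out again takes about 9 N.
- plunger (a joint): Height in m of the spring plunger in the slider (black knob 22 mm across on the slider's top, its top 86 mm above the table when down): about 0 when dropped into a notch, 0.005 when riding on the strip between notches; 0.009 or more only if the knob is pulled up by hand, which is not allowed.
- key_top (a point): Middle of the top of the round black key, 26 mm across, the only key, on the grey readout case at the rail's +y end (case 85 x 85 mm, top 36 mm above the table). Pressed straight down.
- key (a joint): How far the key is down in m: 0 released, 0.006 fully down; it springs back. Fully down takes 5 N. Over 0.004 counts as pressed.
- bolt: Bystander, loose, to be left alone: hex bolt standing on its head, 61 mm tall, head 28 mm. Origin at its underside, middle.
- nut: Bystander, loose, to be left alone: plain steel ring nut, 36 mm across, 16 mm high. Origin at its underside, middle.
- rodend: Bystander, loose, to be left alone: rod end lying flat: 42 mm dark eye with a 16 mm thick shank, 104 mm long overall. Origin at its underside.
- wrench: Bystander, loose, to be left alone: spanner lying flat, 160 mm long. Origin at its underside.
- carton: Bystander, loose, to be left alone: small brown carton 65 x 90 x 55 mm high. Origin at its underside, middle.
- whitebox: Bystander, loose, to be left alone: small white box 50 x 60 x 60 mm high. Origin at its underside, middle.
- oilcan: Bystander, loose, to be left alone: can, 52 mm across, 90 mm high. Origin at its underside, middle.

How it is judged:
On the way, in this order (a step that is already met when the one before it is completed fails the run):
1. the slider's plunger has dropped into the notch beside the pointer (y of slider_top in the frame of pointer between -0.003 and 0.003 m and value of joint plunger below 0.002 m), for 0.2 s.
2. the key is pressed down with the slider in that notch (all of step 1 and value of joint key above 0.004 m), for 0.05 s.
At the end, for the whole second after the job is handed in: The slider rests within 3 mm of the notch beside the pointer with its plunger down (less than 2 mm up), and the key is released (less than 1.5 mm down) (all of step 1 and value of joint key below 0.0015 m and velocity of joint slider between -0.005 and 0.005 m/s); the robot touches nothing.
It fails at once if the plunger knob is pulled up (more than 9 mm) (value of joint plunger above 0.009 m).
It fails at once if the key is pressed (more than 3 mm) while the slider is not in the marked notch (value of joint key above 0.003 m and not (y of slider_top in the frame of pointer between -0.003 and 0.003 m and value of joint plunger below 0.002 m)).
It fails at once if a loose part around the gauge is moved or lifted by more than 20 mm (distance of any of bolt, nut, rodend, wrench, carton, whitebox, oilcan from where it was at the start of the episode above 0.02 m).
It also fails if it takes over 58 s, if anything falls off the work surface, if the arm or the gripper's body presses on something with over 40 N, if the wrist force passes 120 N, or if a joint passes its speed limit or range.

ROBOT

A 6-joint arm with a two-finger parallel gripper is mounted at the origin on the work surface. World frame = base frame: x ahead of the robot, y to its left, z up, the work surface at z = 0. Lengths are in m, angles in rad, forces in N, time in s.
With the tool pointing down it reaches from about 0.375 to 0.975 m from the base axis. Payload 3.8 kg.
Tool frame: the origin (TCP) lies between the finger pads; the fingertips stand bot.tip_reach ahead of it and the grasp point (between the pads) lies 6 mm ahead of it (bot.tip_reach is the distance from the TCP to the fingertips, in m); z points along the fingers, y is the direction in which the jaws open and shut (so a half turn about z gives the same grasp; the last joint's range is limited). The gripper opens to 85 mm and grips with 20 to 120 N. Pads are 22 mm wide; open, the fingers measure 114 mm over their backs; the gripper's body (76 mm by 85 mm) begins 54 mm behind the grasp point. The pads swing forward as they close: fully open they stand 13 mm farther back than shut.
Start: joints at [-1.315, 0.264, 1.604, -0, 1.274, -0.037], TCP at [0.195, -0.646, 0.256] pointing down, gripper open.
Joint ranges: [-2.63, 2.63], [-0.94, 2.18], [0.31, 2.57], [-1.31, 4.45], [0, 2.66], [-2.55, 2.55]. Speed limits (rad/s): [2.57, 2.57, 3.14, 3.14, 3.14, 3.14].

INTERFACE

Orientations are given as a 3x3 rotation matrix whose columns are the frame's x, y, z axes.
In Python, from cell import bot gives the robot as it stands. The module is installed in compiled form; this text tells all that it offers.
- The arm moves only by the shell command python3 -m crank 'ROWS' [FORCE]. ROWS is text: rows parted by semicolons, each of 5 numbers parted by spaces: the shift along the tool's x, y, z in cm, then the turn about the tool's z in rad, then the finger opening in cm, from 0 to 8.54. A call has exactly 10 rows; each row is the pose to reach, as a shift and turn from the pose measured when the call began, along the tool's axes at that moment; what a row does not reach only later rows make up. A row lasts 1/8 s, in which the tool goes at most 62.5 mm and 10.7 degrees, less where a joint would pass 70% of its speed; a pose out of reach is approached as far as the arm can. A call with a gripper value outside its range is refused whole. The fingers move at their own pace and stop on an object; FORCE is the grip in N (left out, the last holds). Time passes only in rows, so rows that repeat a pose let the fingers close, or fill a call up. It gives the time, the measured TCP pose, the force and the opening at its end, in the units of the state.
- bot.observe(): the state, without advancing time (a new reading comes with each control period).
- bot.snapshot(name): name is "scene" or "top" or "wrist"; returns a dict with "pixels" (420x560x3 uint8, red, green, blue), "fx", "fy", "cx", "cy" (pixels), "R" (3x3) and "t" (3): a world point X has camera coordinates R X + t; the wrist camera has in their place "T_tool_cam" (4x4, takes a point from camera to tool coordinates, whose origin is the TCP and whose axes are the flange's). Camera axes: x right, y down, z forward; pixel columns grow to the right and rows downward; lengths in m; the calibration is good to about 2 mm. A picture is of the moment at which its call begins: read the wrist's pose just before it. There is no depth.
- bot.hand_in(): hands the job in, once; it reports no verdict.
The state is a dict: "time": time; "joint_pos": joint angles; "qd": joint speeds; "joint_torque": joint torques, N m; "ee_pos": TCP position; "tool_rot": TCP orientation; "wrist_force": force on the tool from outside, world axes, zero at the start; "moment": the same for the moment, N m; "grip_width": opening from 0.0 (shut) to 1.0 (fully open).
Only numpy, scipy, OpenCV 4.12 (cv2) and the standard library are available. Lean on these libraries where they do the work, as an engineer would, in place of code of your own. Each camera call takes 0.05 s, during which the arm holds its last target.

## Working session

There is one attempt and no reset: what is moved stays moved. The work goes in short steps, Python scripts to look and compute and a shell command to move; the robot and the scene stay as the last step left them, time stands still between calls to the robot, and variables do not carry over. Pictures are saved under pics/ and viewed, and the job is handed in when it is done.

```bash
mkdir -p pics
python3 - <<'E'
from cell import bot
import cv2, numpy as np
s=bot.observe(); print({k:np.round(v,3).tolist() for k,v in s.items()}, bot.tip_reach)
for n in ["scene","top"]:
    d=bot.snapshot(n); cv2.imwrite(f"pics/{n}0.png",d["pixels"][:,:,::-1])
    print(n,d["fx"],d["cx"],d["cy"],np.round(d["R"],3).tolist(),np.round(d["t"],3).tolist())
    print((-d["R"].T@d["t"]).round(3))
E
```

```text
{'time': 0.0, 'joint_pos': [-1.315, 0.265, 1.605, 0.0, 1.274, -0.037], 'qd': [-0.001, -0.0, -0.0, 0.002, -0.001, -0.0], 'joint_torque': [0.001, -51.511, -36.732, -0.0, 0.013, -0.0], 'ee_pos': [0.195, -0.646, 0.255], 'tool_rot': [[0.957, 0.289, -0.001], [0.289, -0.957, 0.002], [0.0, -0.002, -1.0]], 'wrist_force': [-0.496, 0.215, 0.74], 'moment': [0.016, 0.012, -0.023], 'grip_width': 0.998} 0.025
scene 439.08103976565263 289.3379770665432 210.20658966539858 [[0.633, 0.774, 0.016], [0.587, -0.466, -0.662], [-0.505, 0.429, -0.749]] [-0.365, -0.255, 1.072]
[ 0.922 -0.295  0.64 ]
top 389.38842258771433 279.7699126698097 205.4188697344537 [[0.021, -1.0, 0.018], [-0.999, -0.022, -0.026], [0.027, -0.018, -0.999]] [0.008, 0.522, 0.775]
[0.501 0.033 0.788]
```

View pics/scene0.png

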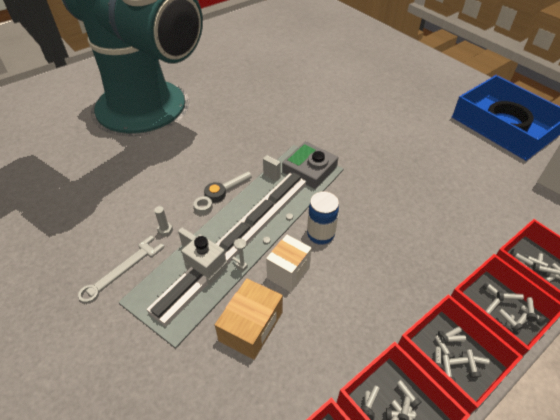

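View pics/top0.png

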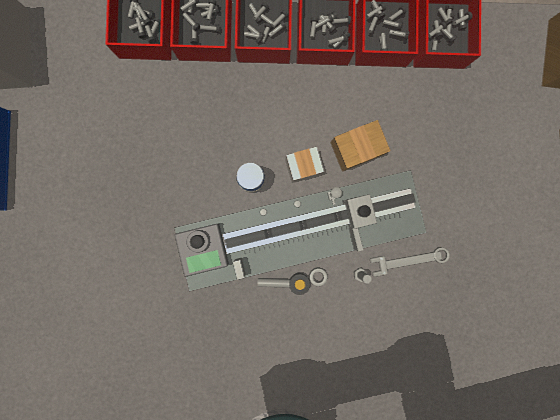

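The scene view shows the pointer at about (240,250), beside the slider at (203,255). The top view shows it at (336,192), with caps at (297,204) and (263,212). So it marks the first notch. Next I'll measure from an enlarged top view.

Run:
```python
import cv2
im=cv2.imread("pics/top0.png")[165:300,165:435]
cv2.imwrite("pics/topz.png",cv2.resize(im,None,fx=2.96,fy=2.96,interpolation=cv2.INTER_CUBIC))
im=cv2.imread("pics/scene0.png")[140:350,110:360]
cv2.imwrite("pics/scz.png",cv2.resize(im,None,fx=2.8,fy=2.8,interpolation=cv2.INTER_CUBIC))
```

```text
(no output)
```

View pics/topz.png

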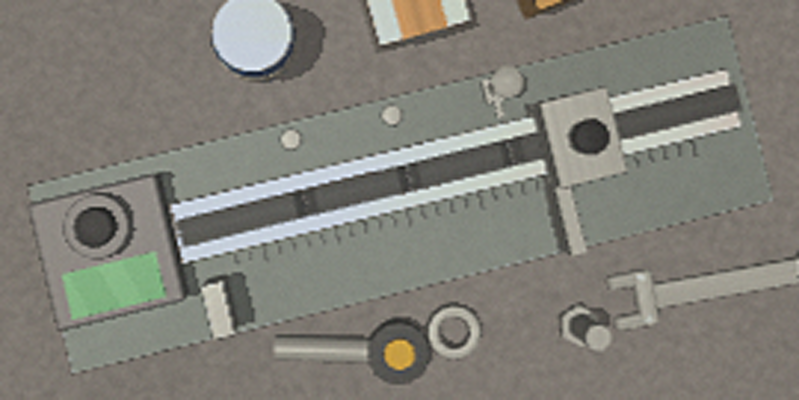

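View pics/scz.png

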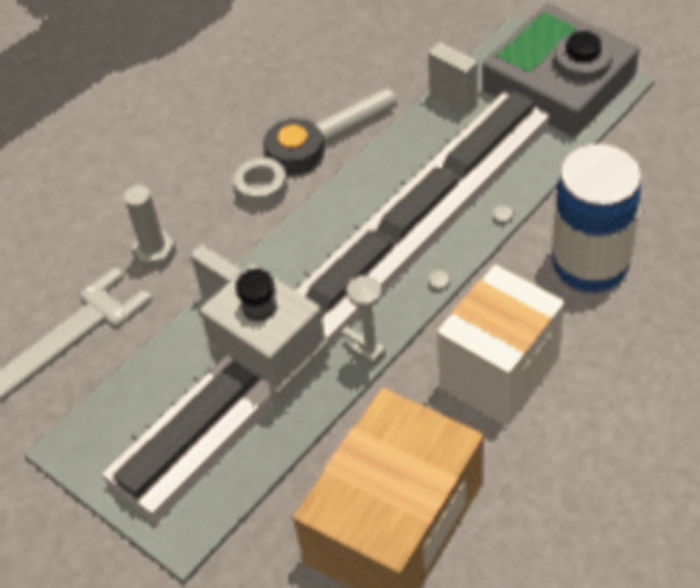

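The enlarged top view shows plate corners at (728,16), (28,185), (72,373) and (770,200). The strip notches are at (510,150), (408,178) and (305,202), the knob at (589,136) and the key at (95,227).

```bash
cat > h.py <<'E'
import numpy as np
from cell import bot
def cam(n):
    d=bot.snapshot(n); return d
def ray(d,u,v):
    r=np.array([(u-d["cx"])/d["fx"],(v-d["cy"])/d["fy"],1.]); R=np.array(d["R"]); 
    c=-R.T@np.array(d["t"]); w=R.T@r; return c,w/np.linalg.norm(w)
def plane(d,u,v,z):
    c,w=ray(d,u,v); return c+w*(z-c[2])/w[2]
def tri(d1,p1,d2,p2):
    c1,w1=ray(d1,*p1); c2,w2=ray(d2,*p2)
    A=np.stack([w1,-w2],1); s=np.linalg.lstsq(A,c2-c1,rcond=None)[0]
    a=c1+w1*s[0]; b=c2+w2*s[1]; return (a+b)/2,np.linalg.norm(a-b)
E
python3 - <<'E'
from h import *
np.set_printoptions(precision=4,suppress=True)
T=cam("top"); S=cam("scene")
z=lambda x,y:(165+(x+.5)/2.96-.5,165+(y+.5)/2.96-.5)
s=lambda x,y:(110+(x+.5)/2.8-.5,140+(y+.5)/2.8-.5)
P=[plane(T,*z(*p),.006) for p in [(728,16),(28,185),(72,373),(770,200)]]
for i in range(4): print("plate",P[i],np.linalg.norm(P[i]-P[i-1]))
Ps=[plane(S,*s(*p),.006) for p in [(183,582),(651,82),(28,457)]]
print("scene plate R-far,L-far,R-near",Ps)
N=[plane(T,*z(*p),.030) for p in [(510,150),(408,178),(305,202)]]; print("notch",N, np.linalg.norm(N[0]-N[2]))
C=[plane(T,*z(*p),.012) for p in [(391,115),(290,139)]]; print("caps",C)
print("knob",tri(T,z(589,134),S,s(255,282)),plane(T,*z(589,134),.091))
print("key",tri(T,z(95,227),S,s(584,43)),plane(T,*z(95,227),.046))
print("ptr",tri(T,z(509,82),S,s(365,289)))
ax=np.mean([P[1]-P[0],P[2]-P[3]],0);ax/=np.linalg.norm(ax)
print("ax",ax,np.arctan2(ax[1],ax[0]))
o=np.mean(P,0); X=np.array([ax[1],-ax[0],0])
print("ctr",o,X)
for n,p in [("n",N[0]),("n",N[1]),("n",N[2]),("c",C[0]),("c",C[1]),("knob",plane(T,*z(589,134),.091)),("key",plane(T,*z(95,227),.046)),("ptr",plane(T,*z(509,82),.075))]+[("sl",plane(T,*z(*q),.066)) for q in [(541,101),(608,88),(626,169),(563,186)]]:
    print(n,(p-o)@X,(p-o)@ax)
s=bot.observe(); print(s["ee_pos"], np.arctan2(s["tool_rot"][1][0],s["tool_rot"][0][0]))
E
```

```text
plate [ 0.5993 -0.2447  0.006 ] 0.12883668433217638
plate [0.4738 0.2289 0.006 ] 0.48993669290332
plate [0.3483 0.1959 0.006 ] 0.12981760170568604
plate [ 0.4741 -0.2751  0.006 ] 0.48749630011985157
scene plate R-far,L-far,R-near [array([ 0.6008, -0.2416,  0.006 ]), array([0.4738, 0.2281, 0.006 ]), array([ 0.4787, -0.2732,  0.006 ])]
notch [array([ 0.5043, -0.0927,  0.03  ]), array([ 0.4844, -0.0257,  0.03  ]), array([0.4673, 0.0417, 0.03  ])] 0.13932468640695625
caps [array([ 0.5262, -0.0148,  0.012 ]), array([0.5086, 0.0529, 0.012 ])]
knob (array([ 0.5148, -0.1302,  0.0918]), np.float64(0.00017647892223994062)) [ 0.5147 -0.1305  0.091 ]
key (array([0.451 , 0.1742, 0.0583]), np.float64(0.0029445078033719847)) [0.4492 0.1754 0.046 ]
ptr (array([ 0.5472, -0.0816,  0.0789]), np.float64(0.0039791818109172995))
ax [-0.2571  0.9664  0.    ] 1.8307749049494224
ctr [ 0.4738 -0.0237  0.006 ] [0.9664 0.2571 0.    ]
n 0.011671055832495886 -0.074420675687874
n 0.009702502842496694 -0.004613268102766306
n 0.010446112141874431 0.06489862575794686
c 0.05290208145954289 -0.004801165184944744
c 0.053250587084254404 0.0651355149986984
knob 0.012065660937048327 -0.1136718384716635
key 0.02742434794249587 0.19882314099695406
ptr 0.054531995380221736 -0.07670476652066008
sl 0.03833952585593412 -0.09502154698284007
sl 0.03631627542190001 -0.1381485079593036
sl -0.015838838922221692 -0.13684038105053267
sl -0.01678008090557931 -0.0956269392574154
[ 0.1947 -0.6459  0.2555] 0.29277396707733877
```

```bash
cat >> h.py <<'E'
ax=np.array([-.2571,.9664,0]);X=np.array([.9664,.2571,0])
G=np.array([.4738,-.0237,0])+.0107*X-.0297*ax   # gauge origin on table
def g2w(x,y,z): return G+x*X+y*ax+np.array([0,0,z])
def togo(x,y,z):
    s=bot.observe();R=np.array(s["tool_rot"]);p=np.array(s["ee_pos"])
    d=R.T@(g2w(x,y,z)-p)*100
    yaw=np.arctan2(R[1,0],R[0,0]); want=np.arctan2(X[1],X[0])
    g=p-G
    print("t",round(s["time"],2),"shift cm",d.round(2),"turn",round(yaw-want,3),"gauge xyz mm",np.round([g@X*1e3,g@ax*1e3,p[2]*1e3],1),"F gauge",np.round([np.dot(s["wrist_force"],X),np.dot(s["wrist_force"],ax),s["wrist_force"][2]],2),"grip",round(float(s["grip_width"]),3),"tip",bot.tip_reach)
E
python3 -c "
from h import *
print(g2w(0,-.140,.15)); togo(0,-.140,.15)"
```

```text
[ 0.52777035 -0.18494711  0.15      ]
t 0.2 shift cm [ 45.19 -34.5   10.6 ] turn 0.033 gauge xyz mm [-440.4 -499.8  255.5] F gauge [-1.03 -0.57  0.69] grip 1.001 tip 0.025
```

```bash
python3 -m crank '4.5 -3.5 0 0.01 0; 9 -7 0 0.03 0; 13.5 -10.5 1 0.033 0; 18 -14 2 0.033 0; 22.5 -17.3 3 0.033 0; 27 -20.7 4 0.033 0; 31.5 -24 5.5 0.033 0; 36 -27.5 7 0.033 0; 41 -31 9 0.033 0; 45.2 -34.5 10.6 0.033 0' 40; python3 -c "
from h import *
togo(0,-.140,.07)"
```

```text
time: 1.45
ee_pos: [0.5289, -0.1833, 0.1494]
tool_rot: [[0.966, 0.257, 0.0], [0.257, -0.966, 0.001], [0.0, -0.001, -1.0]]
wrist_force: [-0.2, -0.8, -0.1]
grip_width: 0.002
t 1.45 shift cm [-0.15  0.14  7.94] turn -0.0 gauge xyz mm [   1.5 -138.7  149.4] F gauge [-0.44 -0.72 -0.06] grip 0.002 tip 0.025
```

```bash
python3 -m crank '-0.1 0.1 1 0 0; -0.15 0.14 2 0 0; -0.15 0.14 3 0 0; -0.15 0.14 4 0 0; -0.15 0.14 5 0 0; -0.15 0.14 6 0 0; -0.15 0.14 7 0 0; -0.15 0.14 7.7 0 0; -0.15 0.14 7.7 0 0; -0.15 0.14 7.7 0 0'; python3 -c "
from h import *
import cv2
togo(0,-.0895,.072)
im=cam('scene')['pixels'][140:350,110:360,::-1]
cv2.imwrite('pics/sc1.png',cv2.resize(im,None,fx=2.8,fy=2.8))"
```

```text
time: 2.7
ee_pos: [0.5281, -0.1849, 0.0726]
tool_rot: [[0.966, 0.257, 0.0], [0.257, -0.966, 0.001], [0.001, -0.001, -1.0]]
wrist_force: [0.2, 0.9, -0.7]
grip_width: -0.0
t 2.7 shift cm [-0.03 -5.06  0.07] turn 0.0 gauge xyz mm [   0.3 -140.1   72.6] F gauge [ 0.45  0.78 -0.67] grip -0.0 tip 0.025
```

View pics/sc1.png

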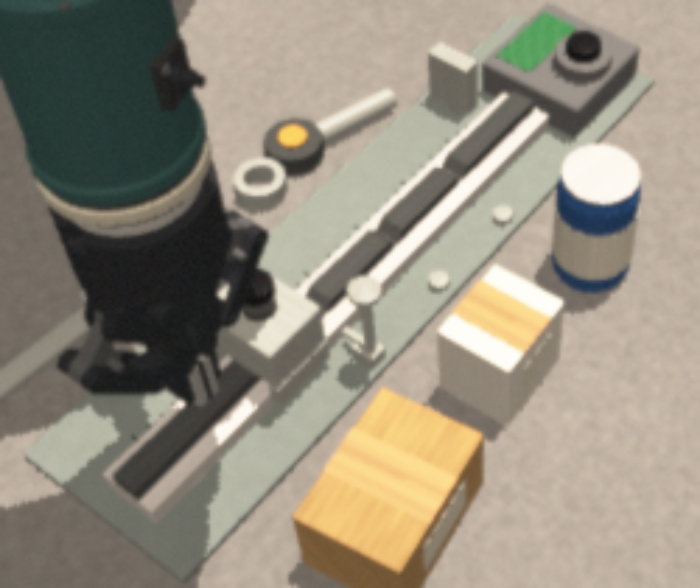

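The tips stand behind the slider's end face with a gap. The gripper's knuckle, near (245,260), looks close to the knob at (260,290), so I'll check the wrist view.

```bash
python3 -c "
from h import *
import cv2
d=cam('wrist');print(np.round(d['T_tool_cam'],3),d['fx'])
cv2.imwrite('pics/w1.png',d['pixels'][:,:,::-1])
cv2.imwrite('pics/t1.png',cam('top')['pixels'][:,:,::-1])"
```

```text
[[-0.    -0.965 -0.263  0.066]
 [ 1.     0.    -0.001 -0.   ]
 [ 0.001 -0.263  0.965 -0.119]
 [ 0.     0.     0.     1.   ]] 309.0294378963032
```

View pics/w1.png

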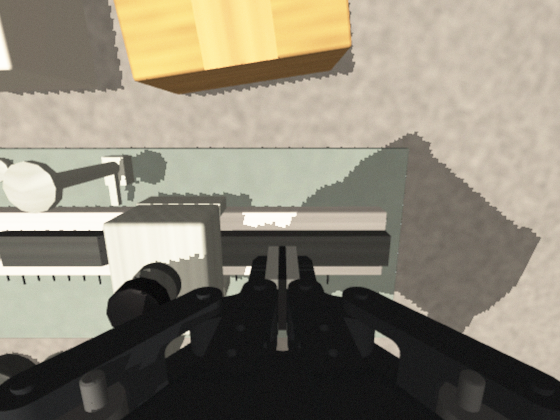

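View pics/t1.png

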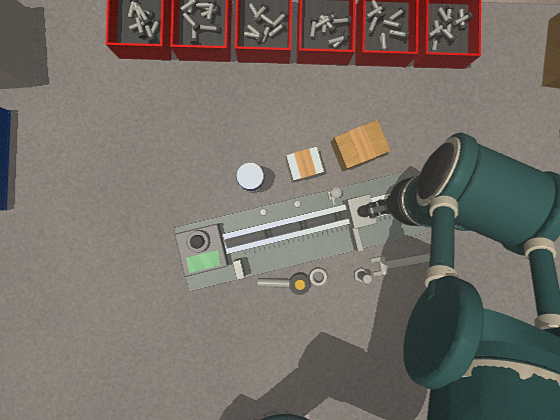

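The wrist view shows the finger linkage, near (205,295), reaching to within a few mm of the knob at (150,290). I'll turn the tool 90° so the linkages lie across the rail and push with the pad edges, raising it while it turns.

```bash
python3 -m crank '0 1 -2 0 0; 0 2 -4 -0.17 0; 0 2 -4 -0.35 0; 0 2 -4 -0.53 0; 0 2 -4 -0.71 0; 0 2 -4 -0.89 0; 0 2 -4 -1.07 0; 0 2 -4 -1.25 0; 0 2 -4 -1.43 0; 0 2 -4 -1.57 0'; python3 -c "
from h import *
togo(0,-.135,.072);print(bot.observe()['joint_pos'])"
```

```text
time: 4.1
ee_pos: [0.5335, -0.2044, 0.1133]
tool_rot: [[-0.261, 0.965, 0.002], [0.965, 0.261, 0.001], [0.0, 0.002, -1.0]]
wrist_force: [0.2, 0.0, 0.5]
grip_width: 0.002
t 4.1 shift cm [ 2.53 -0.05  4.13] turn 1.575 gauge xyz mm [   0.5 -160.3  113.3] F gauge [ 0.2  -0.03  0.47] grip 0.002 tip 0.025
[-4.10121951e-01  1.99819781e-01  1.96400285e+00  1.38999507e-03
  9.76527071e-01 -6.75203689e-01]
```

```bash
python3 -m crank '0.5 0 0 0 0; 1 0 0 0 0; 1.5 -0.05 1 0 0; 2 -0.05 2 0 0; 2 -0.05 3 0 0; 2 -0.05 4 0 0; 2.2 -0.05 4 0 0; 2.4 -0.05 4 0 0; 2.5 -0.05 4 0 0; 2.5 -0.05 4 0 0'; python3 -c "
from h import *
import cv2
togo(0,-.078,.073)
cv2.imwrite('pics/w2.png',cam('wrist')['pixels'][:,:,::-1])"
```

```text
time: 5.35
ee_pos: [0.5269, -0.1805, 0.0738]
tool_rot: [[-0.261, 0.965, 0.002], [0.965, 0.261, 0.0], [-0.0, 0.002, -1.0]]
wrist_force: [-0.3, 0.4, 0.2]
grip_width: 0.002
t 5.35 shift cm [ 5.75 -0.01  0.08] turn 1.575 gauge xyz mm [   0.3 -135.5   73.8] F gauge [-0.18  0.51  0.23] grip 0.002 tip 0.025
```

View pics/w2.png

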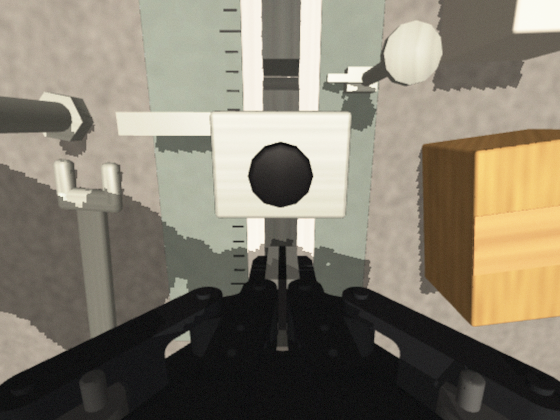

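The wrist view shows the tips square behind the slider's end face and centred on the rail, with links clear of the knob at (280,175). Now I'll push slowly.

```bash
python3 -m crank '0.5 0 0 0 0; 1 0 0 0 0; 1.4 0 0 0 0; 1.8 0 0 0 0; 2.2 0 0 0 0; 2.6 0 0 0 0; 3 0 0 0 0; 3.4 0 0 0 0; 3.8 0 0 0 0; 4.2 0 0 0 0'; python3 -c "
from h import *
import cv2
togo(0,-.080,.073)
cv2.imwrite('pics/w3.png',cam('wrist')['pixels'][:,:,::-1])"
```

```text
time: 6.65
ee_pos: [0.5164, -0.1417, 0.0738]
tool_rot: [[-0.262, 0.965, 0.004], [0.965, 0.262, -0.003], [-0.004, 0.003, -1.0]]
wrist_force: [1.3, -7.7, -3.9]
grip_width: -0.0
t 6.65 shift cm [ 1.53 -0.    0.07] turn 1.576 gauge xyz mm [  0.1 -95.3  73.8] F gauge [-0.7  -7.73 -3.91] grip -0.0 tip 0.025
```

View pics/w3.png

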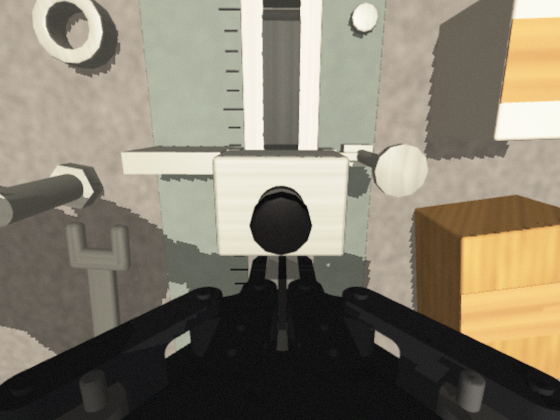

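The slider is in contact and has moved. Its top face spans (215,153) to (347,255), just short of the pointer. I'll measure its position.

```bash
cat >> h.py <<'E'
def wplane(u,v,z,d=None):
    s=bot.observe(); d=d or bot.snapshot("wrist"); T=np.array(d["T_tool_cam"]);R=np.array(s["tool_rot"])
    r=np.array([(u-d["cx"])/d["fx"],(v-d["cy"])/d["fy"],1.])
    c=R@T[:3,3]+s["ee_pos"]; w=R@T[:3,:3]@r
    p=c+w*(z-c[2])/w[2]-G; return np.round([p@X*1e3,p@ax*1e3],1)
E
python3 -c "
from h import *
for p in [(215,157),(347,157),(217,254),(345,254)]: print(wplane(*p,.066))
print('pointer head mid',wplane(400,170,.073));togo(0,-.08,.073)"
```

```text
[-27.9 -39.9]
[ 25.7 -39.2]
[-29.2 -81.5]
[ 27.3 -81.1]
pointer head mid [ 45.  -42.9]
t 6.95 shift cm [ 1.33 -0.    0.07] turn 1.575 gauge xyz mm [  0.1 -93.3  73.7] F gauge [ 0.37 -0.77 -1.49] grip 0.005 tip 0.025
```

```bash
python3 -m crank '0.2 0 0 0 0; 0.4 0 0 0 0; 0.6 0 0 0 0; 0.8 0 0 0 0; 0.9 0 0 0 0; 1.0 0 0 0 0; 1.1 0 0 0 0; 1.15 0 0 0 0; 1.2 0 0 0 0; 1.2 0 0 0 0'; python3 -c "
from h import *
import cv2
togo(0,-.078,.073)
cv2.imwrite('pics/w4.png',cam('wrist')['pixels'][:,:,::-1])"
```

```text
time: 8.2
ee_pos: [0.5126, -0.1279, 0.0737]
tool_rot: [[-0.261, 0.965, 0.002], [0.965, 0.261, 0.001], [0.0, 0.002, -1.0]]
wrist_force: [-0.2, 0.1, 0.4]
grip_width: -0.001
t 8.2 shift cm [ 0.3  -0.    0.07] turn 1.575 gauge xyz mm [  0.  -81.   73.7] F gauge [-0.18  0.17  0.36] grip -0.001 tip 0.025
```

View pics/w4.png

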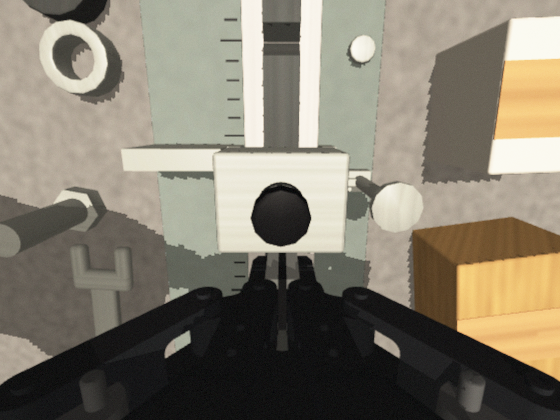

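The force has dropped to zero and the slider's top face now spans v 153–251, so it seems to have dropped in. I'll check its position and the knob's size.

Run:
```python
from h import *
import cv2
for p in [(215,154),(347,154),(217,251),(345,251)]: print(wplane(*p,.066))
print('pointer',wplane(397,207,.073), 'foot', wplane(360,182,.006),'cap',wplane(362,48,.012))
for f in ["w3","w4"]:
    im=cv2.imread(f"pics/{f}.png",0); row=[(v,(im[v,235:330]<50).sum()) for v in range(190,240,6)]; print(f,row)
```

```text
[-27.9 -25.5]
[ 25.6 -25.4]
[-29.2 -67.8]
[ 27.2 -67.6]
pointer [ 45.3 -45.8] foot [ 47.1 -47.4] cap [41.6 25.4]
w3 [(190, np.int64(5)), (196, np.int64(32)), (202, np.int64(24)), (208, np.int64(51)), (214, np.int64(56)), (220, np.int64(58)), (226, np.int64(60)), (232, np.int64(58)), (238, np.int64(54))]
w4 [(190, np.int64(34)), (196, np.int64(20)), (202, np.int64(46)), (208, np.int64(54)), (214, np.int64(58)), (220, np.int64(58)), (226, np.int64(54)), (232, np.int64(50)), (238, np.int64(37))]
```

```bash
python3 -m crank '-0.5 0 0 0 0; -1 0 -1 0 0; -1.5 0 -3 0 0; -1.5 0 -6 0 0; -1.5 0 -9 0 0; 0 0 -10 0 0; 5 0 -10 0 0; 11 0 -10 0 0; 17 0 -10 0 0; 22 0 -10 0 0'
python3 - <<'E'
from h import *
import cv2
togo(0.0167,.2285,.15)
cv2.imwrite('pics/w5.png',cam('wrist')['pixels'][:,:,::-1])
cv2.imwrite('pics/s5.png',cv2.resize(cam('scene')['pixels'][140:350,110:360,::-1],None,fx=2.8,fy=2.8))
E
```

```text
time: 9.85
ee_pos: [0.4531, 0.0863, 0.1731]
tool_rot: [[-0.261, 0.965, 0.001], [0.965, 0.261, 0.001], [0.001, 0.001, -1.0]]
wrist_force: [0.6, 0.8, -0.9]
grip_width: -0.003
t 9.85 shift cm [8.71 1.95 2.32] turn 1.575 gauge xyz mm [ -2.4 141.4 173.1] F gauge [ 0.79  0.58 -0.88] grip -0.003 tip 0.025
```

View pics/w5.png

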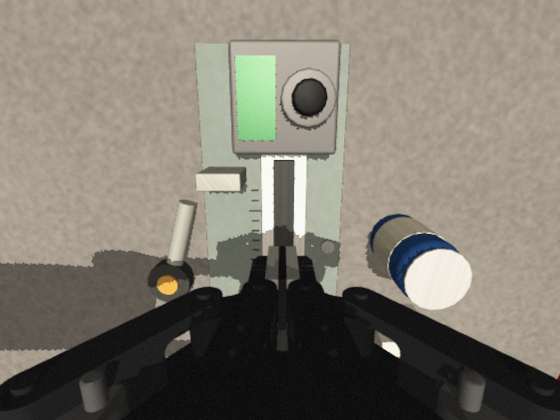

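View pics/s5.png

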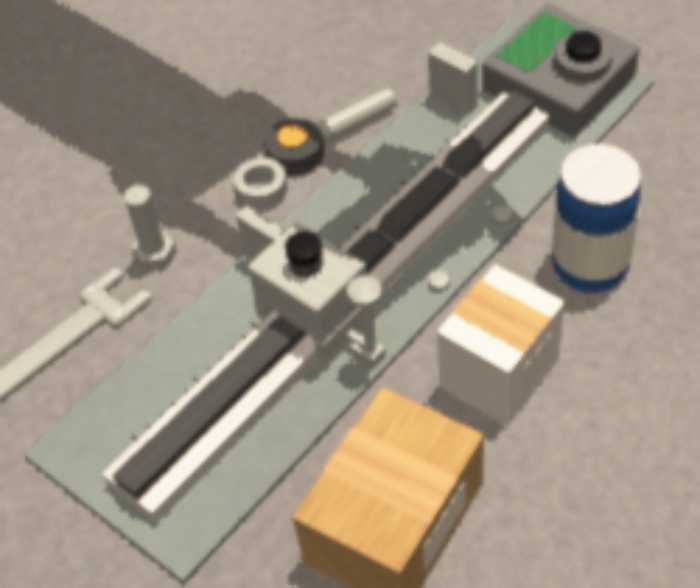

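The scene view shows the knob now sitting lower on the slider, with its top at (303,245), and the slider beside the pointer. The wrist view shows the key at (309,97). I'll triangulate both.

Run:
```python
from h import *
import cv2
T=cam('top');S=cam('scene')
im=T['pixels'][165:300,165:435,::-1]
cv2.imwrite('pics/t5.png',cv2.resize(im,None,fx=2.96,fy=2.96,interpolation=cv2.INTER_CUBIC))
sc=lambda x,y:(110+(x+.5)/2.8-.5,140+(y+.5)/2.8-.5)
G3=lambda p:np.round([(p-G)@X*1e3,(p-G)@ax*1e3,p[2]*1e3],1)
print('slider corners scene',[G3(plane(S,*sc(*q),.066)) for q in [(250,263),(310,310),(365,265)]])
for z in (.086,.091): print('knob if z',z,G3(plane(S,*sc(303,243),z)))
for z in (.04,.045,.05,.055,.06): print(z,wplane(309,97,z),G3(plane(S,*sc(584,43),z)),G3(plane(T,165+95.5/2.96-.5,165+227.5/2.96-.5,z)))
print('case corners wrist',[wplane(*q,.036) for q in [(231,42),(337,42),(234,153),(335,153)]])
```

```text
slider corners scene [array([-27.1, -62.7,  66. ]), array([ 24.4, -67.4,  66. ]), array([ 28.5, -23.3,  66. ])]
knob if z 0.086 [  0.4 -43.6  86. ]
knob if z 0.091 [  3.6 -46.3  91. ]
0.04 [ 17.8 228.3] [  8.8 246.   40. ] [ 16.7 229.7  40. ]
0.045 [ 17.9 226.9] [ 11.7 241.   45. ] [ 16.7 228.7  45. ]
0.05 [ 17.8 225.8] [ 14.5 236.1  50. ] [ 16.8 227.7  50. ]
0.055 [ 17.6 224.9] [ 17.4 231.1  55. ] [ 16.9 226.6  55. ]
0.06 [ 17.3 224.3] [ 20.2 226.2  60. ] [ 17.  225.6  60. ]
case corners wrist [array([-40., 265.]), array([ 39.5, 265.2]), array([-40.9, 183. ]), array([ 41.9, 183.3])]
```

View pics/t5.png

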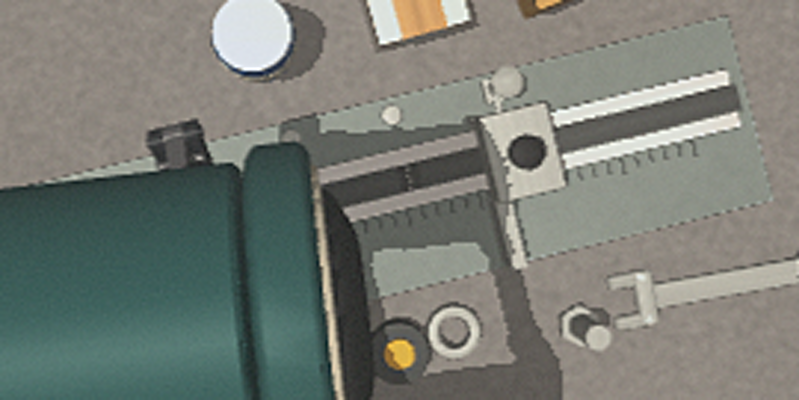

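Run:
```python
from h import *
T=cam('top')
z=lambda x,y:(165+(x+.5)/2.96-.5,165+(y+.5)/2.96-.5)
G3=lambda p:np.round([(p-G)@X*1e3,(p-G)@ax*1e3,p[2]*1e3],1)
print('knob',G3(plane(T,*z(526,152),.086)),'can',G3(plane(T,*z(252,33),.09)))
print('slider',[G3(plane(T,*z(*q),.066)) for q in [(479,116),(546,101),(566,184),(502,200)]])
togo(.017,.226,.1)
```

```text
knob [ -0.4 -45.   86. ] can [109.2 100.3  90. ]
slider [array([ 27.7, -25.1,  66. ]), array([ 26.9, -68.4,  66. ]), array([-26.7, -68.1,  66. ]), array([-26.9, -26.6,  66. ])]
t 10.55 shift cm [8.78 1.82 7.37] turn 1.574 gauge xyz mm [ -1.1 138.1 173.7] F gauge [ 0.62 -1.04 -0.17] grip -0.0 tip 0.025
```

The knob measures y = −45.0 mm, which is the marked notch, and it is seated. Next I'll hover over the key.

```bash
python3 -m crank '2 0.5 0 0 0; 4.5 1 0 0 0; 7 1.5 0 0 0; 8.8 1.8 0 0 0; 8.8 1.8 1 0 0; 8.8 1.8 3 0 0; 8.8 1.8 5 0 0; 8.8 1.8 6.5 0 0; 8.8 1.8 7 0 0; 8.8 1.8 7 0 0'
python3 - <<'E'
from h import *
import cv2
togo(0.017,.226,.08)
cv2.imwrite('pics/w6.png',cam('wrist')['pixels'][:,:,::-1])
cv2.imwrite('pics/s6.png',cv2.resize(cam('scene')['pixels'][60:270,190:440,::-1],None,fx=2.8,fy=2.8))
E
```

```text
time: 11.8
ee_pos: [0.4498, 0.1729, 0.1034]
tool_rot: [[-0.26, 0.966, 0.001], [0.966, 0.26, 0.0], [-0.0, 0.001, -1.0]]
wrist_force: [-0.1, -0.1, -0.0]
grip_width: 0.004
t 11.8 shift cm [0.01 0.03 2.34] turn 1.573 gauge xyz mm [ 16.6 225.9 103.4] F gauge [-0.13 -0.02 -0.03] grip 0.004 tip 0.025
```

View pics/w6.png

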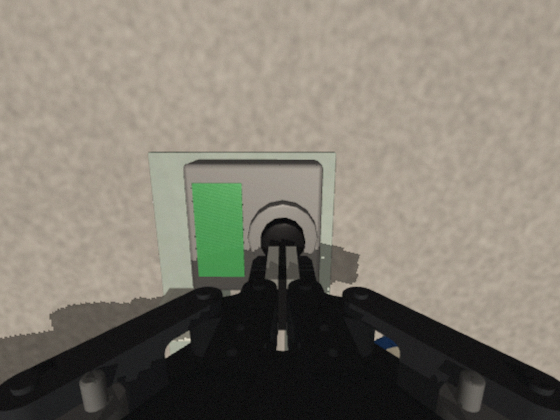

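View pics/s6.png

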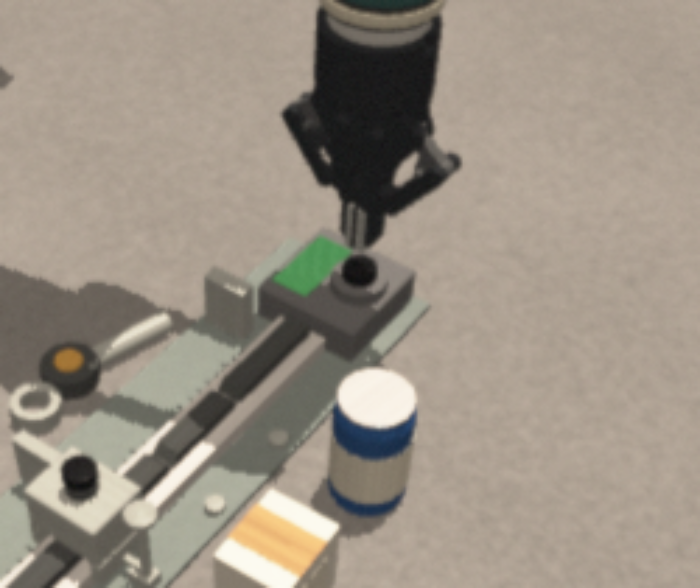

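The tips are centred above the key: in the scene view the tip is at (362,240) and the key at (360,270). I'll descend gently.

```bash
python3 -m crank '0 0 0.5 0 0; 0 0.03 1 0 0; 0 0.03 1.4 0 0; 0 0.03 1.7 0 0; 0 0.03 1.9 0 0; 0 0.03 2.0 0 0; 0 0.03 2.1 0 0; 0 0.03 2.2 0 0; 0 0.03 2.3 0 0; 0 0.03 2.3 0 0'
python3 - <<'E'
from h import *
import cv2
togo(0.017,.226,.076)
cv2.imwrite('pics/s7.png',cv2.resize(cam('scene')['pixels'][110:200,270:370,::-1],None,fx=6,fy=6,interpolation=cv2.INTER_CUBIC))
E
```

```text
time: 13.15
ee_pos: [0.4509, 0.1734, 0.0815]
tool_rot: [[-0.26, 0.966, 0.003], [0.966, 0.26, 0.001], [-0.0, 0.004, -1.0]]
wrist_force: [-1.8, -0.8, 2.9]
grip_width: 0.004
t 13.15 shift cm [-0.01 -0.09  0.55] turn 1.574 gauge xyz mm [ 17.9 226.1  81.5] F gauge [-1.97 -0.27  2.86] grip 0.004 tip 0.025
```

View pics/s7.png

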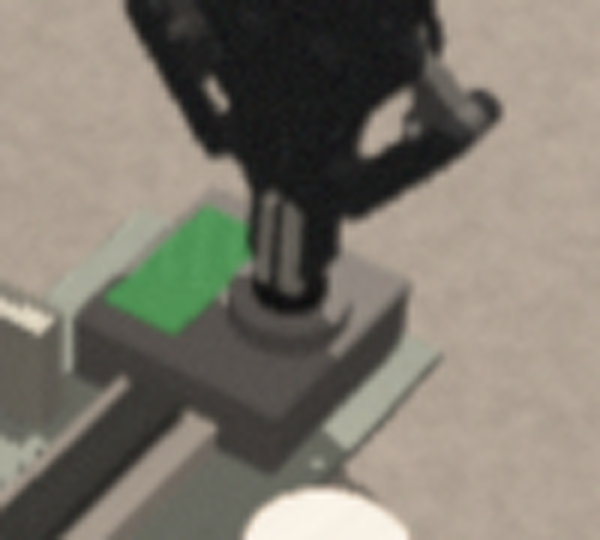

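The tips are on the key, pressing with 2.9 N. I'll go on down.

```bash
python3 -m crank '0 -0.05 0.1 0 0; 0 -0.05 0.2 0 0; 0 -0.05 0.3 0 0; 0 -0.05 0.4 0 0; 0 -0.05 0.5 0 0; 0 -0.05 0.55 0 0; 0 -0.05 0.6 0 0; 0 -0.05 0.65 0 0; 0 -0.05 0.7 0 0; 0 -0.05 0.7 0 0'
python3 - <<'E'
from h import *
import cv2
togo(0.017,.226,.076)
cv2.imwrite('pics/s8.png',cv2.resize(cam('scene')['pixels'][110:200,270:370,::-1],None,fx=6,fy=6,interpolation=cv2.INTER_CUBIC))
E
```

```text
time: 14.45
ee_pos: [0.4511, 0.1735, 0.0768]
tool_rot: [[-0.26, 0.966, 0.004], [0.966, 0.26, 0.001], [-0.0, 0.004, -1.0]]
wrist_force: [-5.2, -3.0, 20.8]
grip_width: 0.001
t 14.45 shift cm [-0.01 -0.1   0.08] turn 1.574 gauge xyz mm [ 18.  226.1  76.8] F gauge [-5.84 -1.58 20.82] grip 0.001 tip 0.025
```

View pics/s8.png

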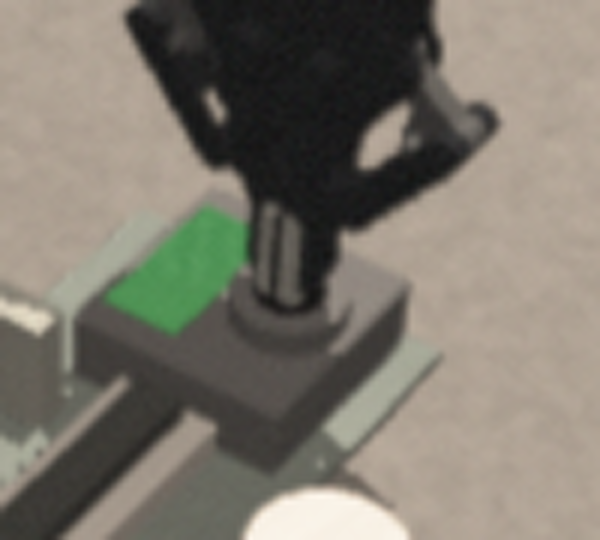

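The force is 20.8 N against a hard stop at tip z 0.052, which is 6 mm below the measured key top of 0.058. The key is fully down, so I'll lift off.

```bash
python3 -m crank '0 0 -0.3 0 0; 0 0 -0.8 0 0; 0 0 -1.5 0 0; 0 0 -3 0 0; 0 0 -5 0 0; 0 0 -8 0 0; 0 0 -11 0 0; -1 -4 -13 0 0; -2 -8 -14 0 0; -2 -10 -14 0 0'
python3 - <<'E'
from h import *
import cv2
togo(0.017,.226,.076)
cv2.imwrite('pics/s9.png',cv2.resize(cam('scene')['pixels'][140:350,110:360,::-1],None,fx=2.8,fy=2.8,interpolation=cv2.INTER_CUBIC))
cv2.imwrite('pics/t9.png',cv2.resize(cam('top')['pixels'][165:300,165:435,::-1],None,fx=2.96,fy=2.96,interpolation=cv2.INTER_CUBIC))
E
```

```text
time: 15.75
ee_pos: [0.3582, 0.1274, 0.2178]
tool_rot: [[-0.259, 0.966, 0.006], [0.966, 0.259, 0.001], [-0.0, 0.006, -1.0]]
wrist_force: [0.9, -0.4, -0.4]
grip_width: 0.002
t 15.75 shift cm [ 2.03  9.98 14.24] turn 1.573 gauge xyz mm [-83.6 205.5 217.8] F gauge [ 0.73 -0.59 -0.4 ] grip 0.002 tip 0.025
```

View pics/s9.png

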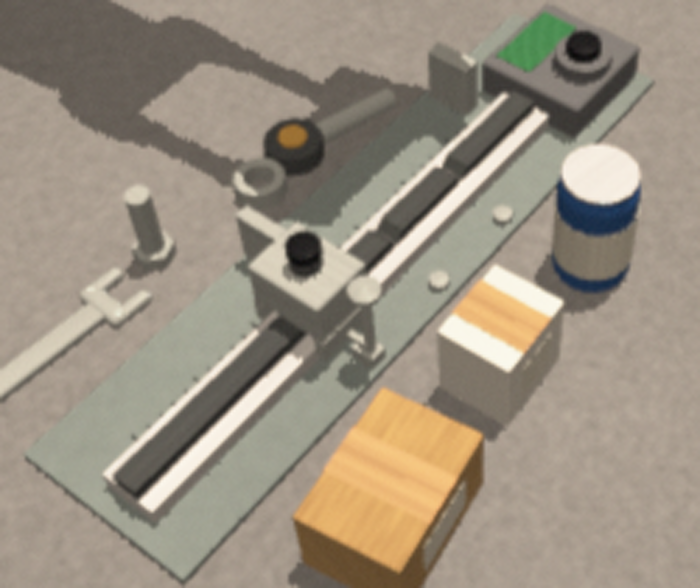

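View pics/t9.png

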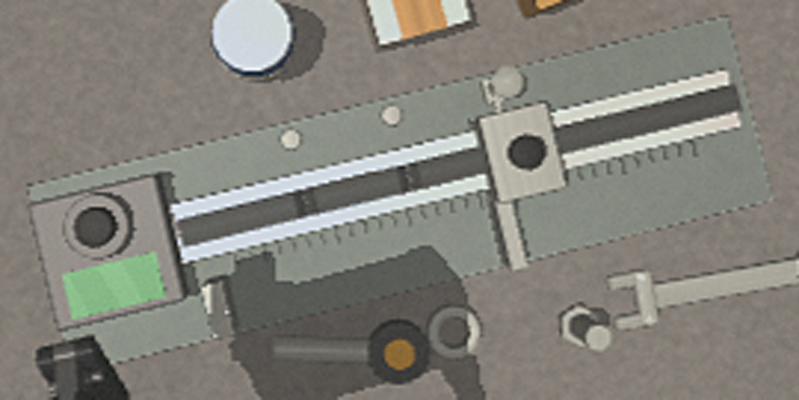

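In both views the key is back up, at (584,43) in the scene view. The slider and knob are unchanged at (526,152) in the top view, the loose parts have not moved and the arm is clear.

```bash
python3 -c "
from cell import bot
print(bot.hand_in())"
```

```text
the job is handed in; nothing more can be done
None
```

I pushed the slider into the first notch (the one the pointer marks), pressed the key fully down once, lifted off and handed the job in at about 16 s of the 58 s allowed. Handing in gives no verdict, so the checks below are my own measurements.

- **Slider:** the push force dropped to about 0 N at the notch. The last top view puts the knob at gauge y = −45.0 mm, exactly on the notch, and the knob sits at its lowered height.
- **Slider edges:** measured from the slider's edges, the wrist and top views put its middle about 1.6–2 mm off, at −46.6 to −47 mm. That is within the 3 mm limit, and I trust the knob reading more.
- **Key:** it stopped hard at 20.8 N, about 6 mm below the key top I had measured. After the lift it shows at the same place as before the press.
- **Key height:** the views used to find its height disagreed by about 3 mm. I relied on the force and the hard stop instead.
- **Surroundings:** the loose parts look unmoved in the last pictures, and the arm ended clear, with under about 1 N at the wrist.

The first approach would have brought the gripper's links close to the plunger knob. I turned the tool 90° before touching anything and pushed that way instead.

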